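Shut the sliding lid of the dishwasher-tablet box past its spring catch

ROBOT

A 6-joint arm with a two-finger parallel gripper is mounted at the origin on a cart in front of the work surface, level with it; the furniture and walls round the work are solid. World frame = base frame: x ahead of the robot, y to its left, z up, the work surface at z = 0. Lengths are in mm, angles in rad, forces in N, time in s.
With the tool pointing down it reaches from about 275 to 975 mm from the base axis. Payload 8.4 kg.
Tool frame: the origin (TCP) lies between the finger pads; the fingertips stand 22 mm ahead of it and the grasp point (between the pads) lies 3 mm ahead of it; z points along the fingers, y is the line along which they close (so a half turn about z gives the same grasp; the last joint's range is limited). The gripper opens to 92 mm and grips with 3 to 60 N. Pads are 20 mm wide; open, the fingers measure 128 mm over their backs; the gripper's body (75 mm by 189 mm) begins 69 mm behind the grasp point.
Start: joints at [-1.348, 0.353, 1.633, -0, 1.155, -0.002], TCP at [139.318, -609.277, 236.583] pointing down, gripper open.
Joint ranges: [-2.63, 2.63], [-0.92, 2.1], [0.06, 2.66], [-1.3, 4.44], [0, 2.69], [-3.02, 3.02]. Speed limits (rad/s): [2.22, 2.22, 2.79, 3.14, 3.14, 3.14].

INTERFACE

Orientations are given as a unit quaternion [w, x, y, z].
In Python, from station import ctrl, optics gives the robot as it stands.
- The arm moves only by the tool apply_moves, never from a script. Its argument "deltas" is a list that holds one entry, the list of rows, each a list of 7 numbers: the shift along the tool's x, y, z in mm, then the turn, a rotation vector about the tool's x, y, z in rad, then the opening, from 0 (shut) to 1 (fully open). A call has 1 to 8 rows; each row shifts and turns the commanded pose from where the row before left it, along the tool's axes as they then stand; what a row does not reach is not made up. A row lasts 1/12 s, in which the tool goes at most 41.7 mm and 7.16 degrees, less where a joint would pass 70% of its speed; a pose out of reach is approached as far as the arm can. A call is refused whole if a number of a shift passes 41.7 or a number of a turn 0.125, either way. A call with a gripper value outside its range is refused whole. The fingers move at their own pace and stop on an object; the grip force is fixed at half the most. Time passes only in rows, so rows that do not move let the fingers close. It gives the time, the measured TCP pose, the force, the opening and the grip force at its end, in the units of the state.
- ctrl.state(): the state, without advancing time (a new reading comes with each control period).
- optics.snapshot(name): name is "scene" or "top"; returns a dict with "image" (384x512x3 uint8, red, green, blue), "camera_matrix" (3x3 intrinsics, pixels), "D" ([k1, k2, p1, p2, k3] as OpenCV has them; the pictures are not rectified), "R" (3x3) and "t" (3): a world point X has camera coordinates R X + t. Camera axes: x right, y down, z forward; pixel columns grow to the right and rows downward; lengths in mm; the calibration is good to about 2 mm. A picture is of the moment at which its call begins. There is no depth.
- ctrl.job_done(): hands the job in; it is judged then, once.
Trained networks look in a picture, given as the dict that the camera call returned (one of the last four; its "shot" number tells which), for a name from the list of things; names that differ only in an ending like _2 or _b are one class to them, and where a whole thing is asked for, a point or a joint stands for the part that bears it (a point fixed in the world has none). Each returns a list of dicts, best first, with "score" (0 to 1); they miss things now and then, are a little off and sometimes report something else, mostly with a low value. They report only what shows in the picture. A call takes as long as a camera call.
- optics.find_in(label, picture): "xyz" ([x, y, z] in mm, in the coordinates of the camera as it stood for that picture, good to about 4 mm: the middle of the surface that is visible of it).
The state is a dict: "t": time; "joint_positions": joint angles; "qvel": joint speeds; "effort": joint torques, N m; "position": TCP position; "eef_rot": TCP orientation; "contact_force": force on the tool from outside, world axes, zero at the start; "torque": the same for the moment, N m; "opening": finger opening in mm; "grasp_force": force on a finger pad.
Only numpy, scipy, OpenCV 4.12 (cv2) and the standard library are available. Lean on these libraries where they do the work, as an engineer would, in place of code of your own. Each camera call takes 0.05 s, during which the arm holds its last target. There are 200 camera calls.

TASK

Shut the dishwasher-tablet box on the left of the sink: press its orange spring bar down with the fingertips behind the blue lid and, holding it down all the way, gently push the lid past the catch until it is fully home against the end wall. Then let go, so that the bar springs back up and locks the lid, and move clear. Only press and push: do not pinch or lift the lid, and leave the things round about where they stand.

Things in the scene. Friction and masses are not known exactly. Their poses are not given: they have to be found in the camera images.
- tablet_box: Grey box fixed to the worktop, 235 (x) x 100 (y) x 66 mm. Origin: centre of its underside; x = the way the lid shuts, z up. The lid slides on a deck 45 mm above the worktop, between rails whose lips (tops 58 mm up, 74 mm apart) keep it from rising over 2 mm. Compartment at x = 46 to 110 mm, then the end wall (66 mm high). Above the deck the rear end is open.
- lid: Blue loose sliding lid, 90 (x) x 86 (y) x 24 mm, with a tail wall 40 mm high. Origin: centre of its underside, on the deck; axes as the box. Open at the start: origin at x = -34 to -15 mm in the box's frame; fully home +65. Hollow below: two cross ribs, bottoms 12 mm above the deck, one at the front edge, one with its back face 23 mm ahead of the tail face. 2 to 4 N pushes it.
- lid_tail (a point): Middle of the rear face of the lid's tail wall: flat, upright, 64 mm wide, to be pushed in the box's +x. The face reaches from 12 to 40 mm above the deck; this point is 26 mm above the deck (71 mm above the worktop) and 45 mm behind the lid's origin. Fully home it is at x = +20 mm in the box's frame.
- bar_pad (a point): Point on the flat top of the orange spring bar, on the box's middle line at x = -85 mm; 53 mm above the worktop at rest, 45 mm fully pressed. The pad is 40 mm wide and runs level from x = -112 to +32 mm, on under the hollow lid, so fingers can slide forward on it while pressing. 33 to 52 mm of it lies free behind the open lid.
- bar_stop (a point): Top middle of the stop at the bar's front end, hidden or just ahead of the lid: x = 32.5 to 40.5 mm in the box's frame, 40 mm wide, 9 mm above the pad (17 mm above the deck at rest). It goes down with the bar. At rest it blocks the lid's ribs; with the lid home it rises behind the rear rib and locks it (only within 3 mm of home).
- tap_spout (a point): Obstacle, not to be touched: the free end of the steel tap over the sink, fixed. From here the tap goes up and arches back to its post 120 mm farther in +x; its top is 0.30 m above the worktop. Carry the gripper round in front of it (nearer the robot).
- catch_bar (a joint): How far the whole bar is pressed down, m: 0 at rest, 0.008 at the bottom (pad level with the deck). Spring: 2.5 N to start, 6.5 N at the bottom. Pressed over 0.005 the stop is clear below the lid's ribs; hold 0.006 to 0.008. It rises again by itself when released, unless a rib lies over the stop.
- tea_glass: Bystander: small waisted clear tea glass, 64x64x88 mm. Origin: centre of its underside. Leave it alone.
- tumbler: Bystander: clear glass tumbler standing mouth down, 80x80x90 mm. Origin: centre of its underside. Leave it alone.
- spice_jar: Bystander: spice jar with a dark cap, 41x41x105 mm. Origin: centre of its underside. Leave it alone.
- salt: Bystander: glass shaker with a steel top, 44x44x90 mm. Origin: centre of its underside. Leave it alone.
- pepper: Bystander: second glass shaker with a steel top, 44x44x90 mm. Origin: centre of its underside. Leave it alone.

How it is judged:
By the outcome, as a careful person would: the job done as asked, in the order asked, and still so for the second after the job is handed in, with the robot touching nothing.
It also fails if it takes over 35 s, if anything falls off the work surface, if the arm or the gripper's body presses on something with over 40 N, if the wrist force passes 120 N, or if a joint passes its speed limit or range.

## Working session

There is one attempt and no reset: what is moved stays moved. The work goes in short steps, Python scripts to look and compute and a tool call to move; the robot and the scene stay as the last step left them, time stands still between calls to the robot, and variables do not carry over. Pictures are saved under pics/ and viewed, at most 10 in all, crops included, and the job is handed in when it is done.

Besides the shell and the picture viewer there is one more tool, called after "Emit:" as name(argument=value, ...) on one line, values as JSON. apply_moves: Moves the arm, as the interface text tells. Its arguments: {"type":"object","properties":{"deltas":{"type":"array","items":{"type":"array","items":{"type":"array","items":{"type":"number"}}}}},"required":["deltas"]}

```bash
mkdir -p pics; cat > h.py <<'E'
import numpy as np, cv2
from station import ctrl, optics
def cam2w(p,x): return p["R"].T@(np.array(x)-p["t"])
def save(p,n): cv2.imwrite("pics/"+n,p["image"][:,:,::-1])
def ray(p,uv,z):
    p["D"]=np.array(p["D"],float)
    q=cv2.undistortPoints(np.array([[uv]],float),np.array(p["camera_matrix"]),p["D"])[0,0]
    d=p["R"].T@np.array([q[0],q[1],1]); c=-p["R"].T@p["t"]
    return c+d*(z-c[2])/d[2]
def proj(p,X):
    return cv2.projectPoints(np.array(X,float).reshape(-1,3),cv2.Rodrigues(np.array(p["R"]))[0],np.array(p["t"],float),np.array(p["camera_matrix"]),np.array(p["D"],float))[0][:,0]
E
python3 - <<'E'
from h import *
np.set_printoptions(precision=1,suppress=True)
for n in("scene","top"):
    p=optics.snapshot(n); save(p,n+"0.png"); print(n,-p["R"].T@p["t"])
    for l in("tablet_box","lid","lid_tail","bar_pad","bar_stop","tap_spout","tea_glass","tumbler","spice_jar","salt","pepper"):
        for d in optics.find_in(l,p)[:2]: print(l,round(d["score"],2),cam2w(p,d["xyz"]),proj(p,cam2w(p,d["xyz"])))
s=ctrl.state();print(s)
a=cv2.imread("pics/scene0.png");b=cv2.imread("pics/top0.png")
E
```

```text
scene [ 561.9 -883.1  826.3]
tablet_box 0.6 [489.7 311.7  39. ] [[247.7 173.8]]
lid 0.54 [488.4 336.1  70.6] [[247.8 163. ]]
lid 0.29 [683.3 224.3  53.1] [[302.1 186.6]]
lid_tail 0.67 [483.3 328.1  66. ] [[246.3 165.1]]
bar_stop 0.57 [425.4 305.2  49.9] [[230.  171.6]]Traceback (most recent call last):
  File "<stdin>", line 6, in <module>
ValueError: it knows: bar_pad, bar_stop, catch_bar, lid, lid_tail, pepper, salt, spice_jar, tablet_box, tea_glass, tumbler
```

View pics/scene0.png

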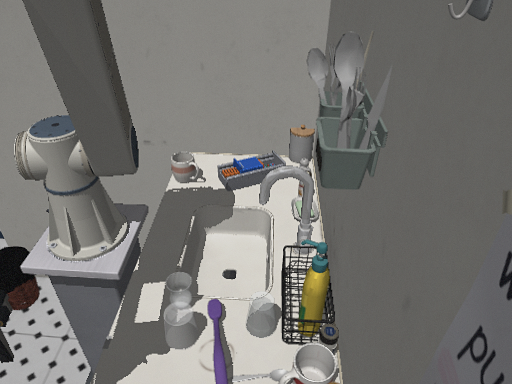

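The scene view shows the box at about (250,170), with the orange bar on its left end and the blue lid at (248,163). The arched tap stands in front of its right end, at (285,180).

```bash
python3 - <<'E'
from h import *
np.set_printoptions(precision=1,suppress=True)
for n in("top","scene"):
    p=optics.snapshot(n); save(p,n+"1.png"); print(n,-p["R"].T@p["t"])
    for l in("tablet_box","lid","lid_tail","bar_pad","bar_stop","catch_bar","tea_glass","tumbler","spice_jar","salt","pepper"):
        for d in optics.find_in(l,p)[:1]: w=cam2w(p,d["xyz"]);print(l,round(d["score"],2),w,proj(p,w)[0])
    x,y=[int(v) for v in proj(p,[490,315,50])[0]]
    c=p["image"][max(0,y-50):y+50,max(0,x-65):x+65,::-1]; print("crop origin",max(0,x-65),max(0,y-50))
    cv2.imwrite("pics/c_%s.png"%n,cv2.resize(c,None,fx=6,fy=6,interpolation=cv2.INTER_CUBIC))
s=ctrl.state();print(s)
E
```

```text
top [ 344.1   50.4 1211.1]
tablet_box 0.68 [519.1 353.4  54.7] [149.9 198.1]
lid 0.66 [485.3 342.5  73. ] [151.3 208.5]
lid_tail 0.79 [485.8 344.9  71. ] [150.7 208.4]
bar_pad 0.72 [431.  317.   53.8] [160.3 227.5]
bar_stop 0.83 [431.8 311.6  51.2] [162.3 227.3]
catch_bar 0.8 [428.  312.5  54.6] [161.7 228.5]
tea_glass 0.8 [ 355.8 -258.5   56.2] [352.8 256.1]
tumbler 0.59 [428.1 313.4  52. ] [161.6 228.5]
spice_jar 0.78 [680.9 236.1 104.4] [188.6 142.5]
salt 0.51 [681.8 349.8  61.8] [153.8 145.6]
pepper 0.74 [689.1 291.3  73. ] [172.2 142.6]
crop origin 97 158
scene [ 561.9 -883.1  826.3]
tablet_box 0.92 [488.9 308.3  43.9] [247.4 173.2]
lid 0.58 [487.1 335.1  67.5] [247.4 163.8]
lid_tail 0.84 [486.6 329.5  68.4] [247.2 164.4]
bar_pad 0.66 [425.5 307.2  47.6] [230.1 171.8]
bar_stop 0.72 [ 352.1 -243.8   62.9] [179.1 284.9]
tea_glass 0.69 [ 350.6 -241.8   64.9] [178.6 283.7]
tumbler 0.52 [681.2 224.8  53.7] [301.5 186.3]
spice_jar 0.68 [682.2 226.3  53. ] [301.8 186.3]
salt 0.51 [693.8 346.   74.9] [303.9 162.8]
crop origin 182 120
{'t': 1.5, 'joint_positions': array([-1.3,  0.4,  1.6, -0. ,  1.2, -0. ]), 'qvel': array([-0., -0.,  0.,  0., -0.,  0.]), 'effort': array([ -0. , -59.4, -33.5,   0.1,   0. ,  -0. ]), 'position': array([ 139.3, -609.3,  236.6]), 'eef_rot': array([0. , 1. , 0.1, 0. ]), 'contact_force': array([ 0.1, -0.3,  0.3]), 'torque': array([ 0.,  0., -0.]), 'grasp_force': 0.0, 'opening': 91.78163133913431}
```

View pics/top1.png

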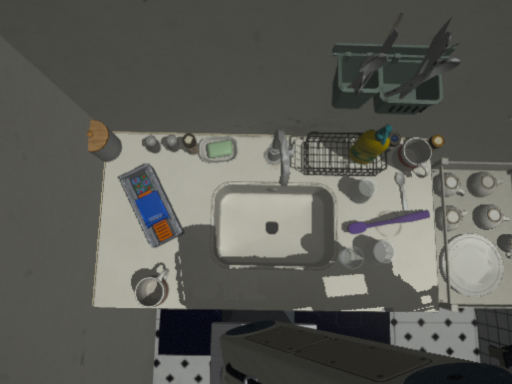

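View pics/c_top.png

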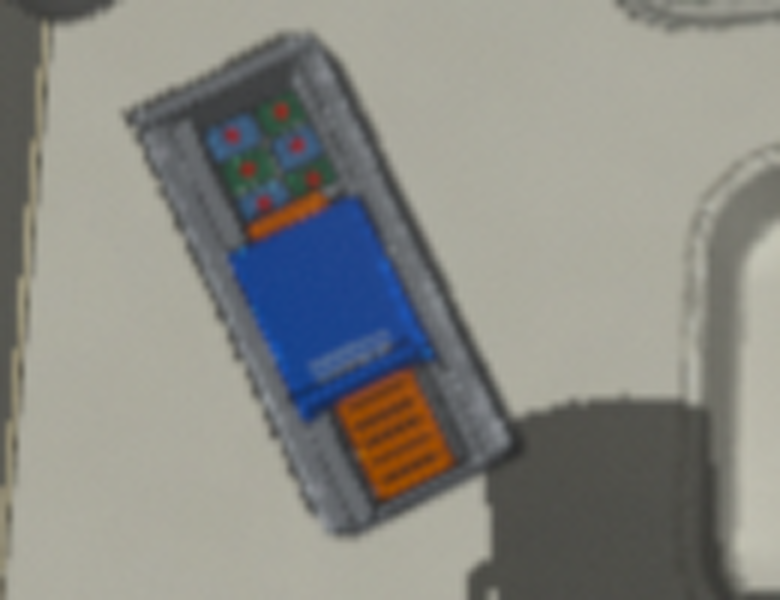

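View pics/c_scene.png

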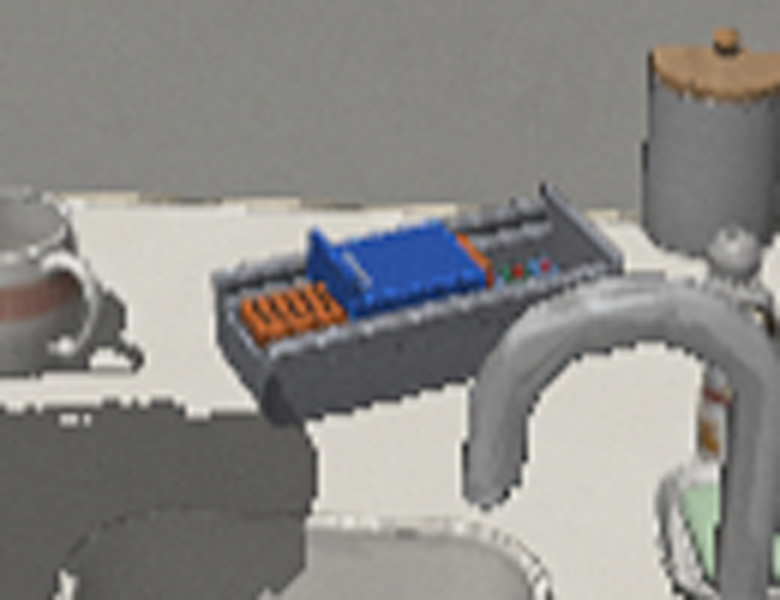

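The top view shows the box at (150,205), turned by about 25°. The pad's rear corners are at crop (378,500) and (455,462), the stop is ahead of the lid at crop (287,215), and the tap spout is far off at (285,183). Next I fit the box pose and check it in both views.

```bash
python3 - <<'E'
from h import *
from scipy.optimize import least_squares
np.set_printoptions(precision=2,suppress=True)
T=optics.snapshot("top");S=optics.snapshot("scene")
f=lambda u,o:(np.array(u)+.5)/6-.5+np.array(o)
ot,os_=(97,158),(182,120)
# (cam, crop px, x,y,z, onLid)
F=[(T,(378,500),-112,20,53,0),(T,(455,462),-112,-20,53,0),(T,(245,226),40.5,20,62,0),(T,(325,192),40.5,-20,62,0),
(T,(127,115),117.5,50,66,0),(T,(308,35),117.5,-50,66,0),(T,(232,255),45,43,69,1),(T,(357,200),45,-43,69,1),
(S,(243,303),-112,20,53,0),(S,(262,345),-112,-20,53,0),(S,(545,185),117.5,50,66,0),(S,(622,265),117.5,-50,66,0),(S,(440,222),45,43,69,1),(S,(488,270),45,-43,69,1)]
def W(q,x,y,z):
    c,s=np.cos(q[2]),np.sin(q[2]); return np.array([q[0]+c*x-s*y,q[1]+s*x+c*y,z])
def res(q): return np.concatenate([proj(p,W(q,x+l*q[3],y,z))[0]-f(u,ot if p is T else os_) for p,u,x,y,z,l in F])
r=least_squares(res,[510,345,.45,-25],loss="soft_l1"); q=r.x
print("pose",q,"yaw deg",np.degrees(q[2]));print(res(q).reshape(-1,2))
for n,v in(("pad",(-85,0,53)),("tail",(q[3]-45,0,71)),("home tail",(20,0,71))):print(n,W(q,*v))
# tap spout triangulation
P=[np.array(c["camera_matrix"])@np.c_[c["R"],c["t"]] for c in(T,S)]
und=lambda c,u:cv2.undistortPoints(np.array([[u]],float),np.array(c["camera_matrix"]),np.array(c["D"],float),P=np.array(c["camera_matrix"]))[0,0]
X=cv2.triangulatePoints(P[0],P[1],und(T,(285,183)),und(S,f((488,500),os_)));print("spout",(X[:3]/X[3]).T)
s=ctrl.state();print(s["eef_rot"],s["joint_positions"])
im=[]
for p in(T,S):
    a=cv2.resize(p["image"][:,:,::-1],None,fx=6,fy=6,interpolation=cv2.INTER_CUBIC)
    def L(pts,col,a=a,p=p):
        u=(np.array([proj(p,W(q,*v))[0] for v in pts])+.5)*6-.5
        cv2.polylines(a,[u.astype(int)],True,col,1)
    L([(-112,20,53),(-112,-20,53),(40,-20,53),(40,20,53)],(0,255,0))
    L([(117.5,50,66),(117.5,-50,66),(-117.5,-50,58),(-117.5,50,58)],(0,255,255))
    l=q[3];L([(l-45,43,69),(l-45,-43,69),(l+45,-43,69),(l+45,43,69)],(255,255,255));L([(l-45,32,85),(l-45,-32,85),(l-45,-32,57),(l-45,32,57)],(255,0,255))
    u,v=(proj(p,W(q,0,0,50))[0]*6).astype(int);im.append(a[v-270:v+270,max(0,u-200):u+200] if p is T else a[v-270:v+270,u-200:u+200])
cv2.imwrite("pics/ov.png",np.hstack(im))
E
```

```text
pose [499.58 350.54   0.49 -14.67] yaw deg 28.14600719220924
[[ 0.61 -0.07]
 [-0.03  0.11]
 [ 0.73  0.07]
 [-0.48 -0.21]
 [ 0.45  0.41]
 [ 0.46 -0.86]
 [-3.41  1.31]
 [ 2.   -2.42]
 [-1.06 -1.07]
 [-0.17 -2.58]
 [ 0.55 -0.88]
 [ 0.13 -1.92]
 [-1.37 -2.29]
 [ 0.65  0.7 ]]
pad [424.63 310.45  53.  ]
tail [446.97 322.39  71.  ]
home tail [517.22 359.98  71.  ]
spout [[551.01 -43.91 180.4 ]]
[-0.    0.99  0.11  0.  ] [-1.35  0.35  1.63  0.    1.16 -0.  ]
```

View pics/ov.png

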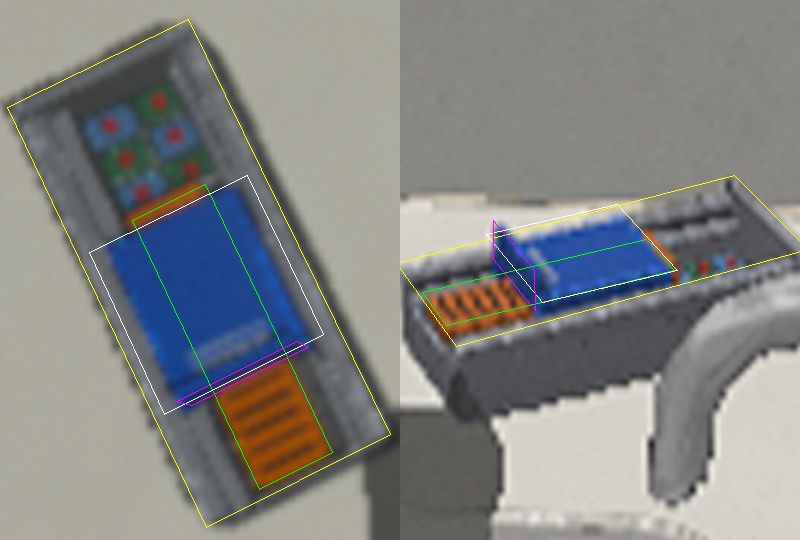

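The overlay matches both views, and about 52 mm of pad lies free, which agrees with the task. I'll travel in front of the tap with the gripper shut and tool x along box x.

Emit:
apply_moves(deltas=[[[0,0,0,0,0,-0.0893,0],[0,0,0,0,0,-0.0893,0],[0,0,0,0,0,-0.0893,0],[12,-10,0,0,0,0,0],[24,-20,0,0,0,0,0],[24,-20,0,0,0,0,0],[24,-20,0,0,0,0,0],[24,-20,0,0,0,0,0]]])

```text
t: 2.27
position: [192.2, -477.6, 236.5]
eef_rot: [0.0, 0.97, 0.244, 0.0]
contact_force: [1.1, -0.4, -0.7]
opening: 40.7
grasp_force: 0.0
```

Emit:
apply_moves(deltas=[[[24,-20,0,0,0,0,0],[24,-20,0,0,0,0,0],[24,-20,0,0,0,0,0],[24,-20,0,0,0,0,0],[24,-20,0,0,0,0,0],[24,-20,0,0,0,0,0],[24,-20,0,0,0,0,0],[24,-20,0,0,0,0,0]]])

```text
t: 2.93
position: [285.6, -245.8, 236.8]
eef_rot: [0.0, 0.97, 0.244, 0.0]
contact_force: [1.3, -0.2, -0.4]
opening: 0.5
grasp_force: 0.0
```

Emit:
apply_moves(deltas=[[[21.4,-23.7,0,0,0,0,0],[21.4,-23.7,0,0,0,0,0],[21.4,-23.7,0,0,0,0,0],[21.4,-23.7,0,0,0,0,0],[21.4,-23.7,0,0,0,0,0],[21.4,-23.7,0,0,0,0,0],[21.4,-23.7,0,0,0,0,0],[21.4,-23.7,0,0,0,0,0]]])

```text
t: 3.6
position: [346.7, 2.5, 237.0]
eef_rot: [0.0, 0.97, 0.244, 0.001]
contact_force: [0.2, 0.4, -0.6]
opening: 0.4
grasp_force: 0.0
```

Emit:
apply_moves(deltas=[[[21.4,-23.7,0,0,0,0,0],[21.4,-23.7,0,0,0,0,0],[21.4,-23.7,0,0,0,0,0],[21.4,-23.7,0,0,0,0,0],[21.4,-23.7,0,0,0,0,0],[21.4,-23.7,0,0,0,0,0],[21.4,-23.7,0,0,0,0,0],[21.4,-23.7,0,0,0,0,0]]])

```text
t: 4.27
position: [407.8, 250.8, 236.7]
eef_rot: [-0.0, 0.97, 0.244, 0.0]
contact_force: [2.1, -0.3, 0.0]
opening: 0.4
grasp_force: 0.0
```

Emit:
apply_moves(deltas=[[[21.4,-23.7,0,0,0,0,0],[21.4,-23.7,0,0,0,0,0],[0,0,20,0,0,0,0],[0,0,35,0,0,0,0],[0,0,35,0,0,0,0],[0,0,30,0,0,0,0],[0,0,10,0,0,0,0],[0,0,0,0,0,0,0]]])

```text
t: 4.93
position: [421.6, 309.9, 104.4]
eef_rot: [0.001, 0.97, 0.244, -0.002]
contact_force: [0.5, -0.5, 0.7]
opening: 0.3
grasp_force: 0.0
```

```bash
python3 - <<'E'
from h import *
T=optics.snapshot("top");S=optics.snapshot("scene")
q=[499.6,350.5,.4913]
def W(x,y,z):
    c,s=np.cos(q[2]),np.sin(q[2]); return np.array([q[0]+c*x-s*y,q[1]+s*x+c*y,z])
st=ctrl.state();d=st["position"][:2]-np.array(q[:2]);c,s=np.cos(q[2]),np.sin(q[2])
print("TCP in box",c*d[0]+s*d[1],-s*d[0]+c*d[1],st["position"],st["t"],st["contact_force"])
im=[]
for p in(T,S):
    a=cv2.resize(p["image"][:,:,::-1],None,fx=6,fy=6,interpolation=cv2.INTER_CUBIC)
    u,v=(proj(p,W(-40,0,50))[0]*6).astype(int);im.append(a[v-270:v+270,max(0,u-200):u+200])
cv2.imwrite("pics/near.png",np.hstack(im))
E
```

```text
TCP in box -85.51423921982585 1.3167113132908028 [423.57917116 311.31770271 107.53750582] 5.0333 [ 0.26932556 -0.36344002  0.53608953]
```

View pics/near.png

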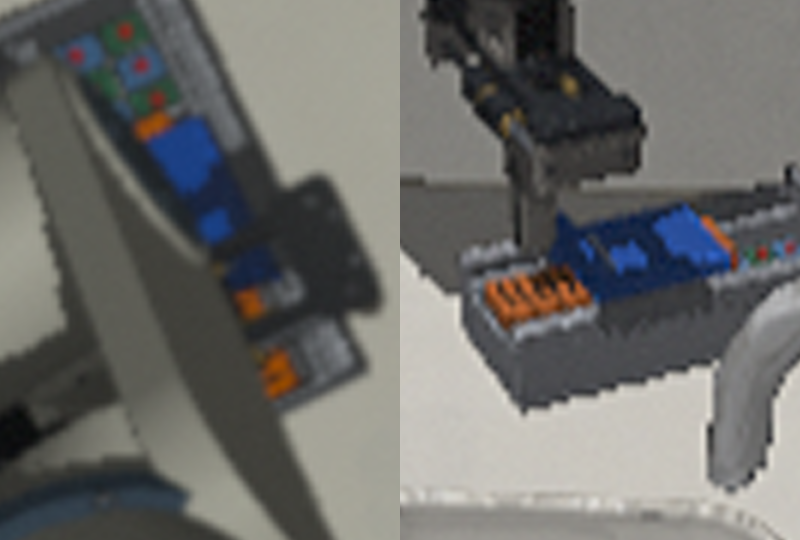

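The shut fingers hang over the pad about 15 mm behind the tail: fingertip at crop (530,248) in the scene view, pad just below. Now I descend and press.

Emit:
apply_moves(deltas=[[[0,1,15,0,0,0,0],[0,0,13,0,0,0,0],[0,0,3,0,0,0,0],[0,0,1,0,0,0,0],[0,0,0,0,0,0,0],[0,0,0,0,0,0,0]]])

```text
t: 5.53
position: [424.2, 310.6, 75.9]
eef_rot: [-0.0, 0.97, 0.244, 0.001]
contact_force: [0.1, -0.1, -0.5]
opening: 0.3
grasp_force: 0.0
```

Emit:
apply_moves(deltas=[[[0,0,2,0,0,0,0],[0,0,2,0,0,0,0],[0,0,1,0,0,0,0],[0,0,0,0,0,0,0],[0,0,0,0,0,0,0]]])

```text
t: 5.95
position: [424.2, 310.6, 70.0]
eef_rot: [-0.0, 0.97, 0.244, 0.001]
contact_force: [2.3, 1.8, 4.7]
opening: 0.1
grasp_force: 2.4
```

Emit:
apply_moves(deltas=[[[0,0,1,0,0,0,0],[0,0,1,0,0,0,0],[0,0,0,0,0,0,0],[0,0,0,0,0,0,0]]])

```text
t: 6.28
position: [424.2, 310.6, 68.0]
eef_rot: [-0.0, 0.97, 0.244, 0.001]
contact_force: [1.6, 1.8, 5.1]
opening: 0.3
grasp_force: 2.9
```

```bash
python3 -c "
from h import *
for i in range(4):
    optics.snapshot('top');s=ctrl.state();print(s['t'],s['position'],s['contact_force'])"
```

```text
6.3333 [424.2075404  310.61134411  68.00451969] [1.05676986 0.67212592 5.20144936]
6.3833 [424.1942564  310.59534799  68.01626601] [2.1346392  0.71299223 5.74582394]
6.4333 [424.18611493 310.58792179  68.03442366] [3.12479013 0.75514586 5.79281802]
6.4833 [424.18134606 310.57753153  68.02860312] [2.51896799 0.86586988 5.59486496]
```

Emit:
apply_moves(deltas=[[[1,0,0.4,0,0,0,0],[3,0,0,0,0,0,0],[3,0,0,0,0,0,0],[3,0,0,0,0,0,0],[2,0,0,0,0,0,0],[2,0,0,0,0,0,0],[2,0,0,0,0,0,0],[2,0,0,0,0,0,0]]])

```text
t: 7.15
position: [432.0, 314.1, 66.8]
eef_rot: [0.003, 0.97, 0.244, -0.008]
contact_force: [-22.1, -11.4, 32.8]
opening: 0.6
grasp_force: 16.4
```

Emit:
apply_moves(deltas=[[[2,0,0,0,0,0,0],[2,0,0,0,0,0,0],[2,0,0,0,0,0,0],[2,0,0,0,0,0,0],[2,0,0,0,0,0,0],[2,0,0,0,0,0,0],[2,0,0,0,0,0,0],[2,0,0,0,0,0,0]]])

```text
t: 7.82
position: [444.4, 320.5, 66.8]
eef_rot: [0.004, 0.97, 0.244, -0.01]
contact_force: [-30.0, -16.4, 43.2]
opening: 0.3
grasp_force: 21.8
```

Fingers bottomed and drag too hard (43 N). I'll ease the lag and the down-force, keeping the bar pressed.

Emit:
apply_moves(deltas=[[[-4,0,0,0,0,0,0],[-4,0,-0.2,0,0,0,0],[-2,0,-0.3,0,0,0,0],[0,0,0,0,0,0,0]]])

```text
t: 8.15
position: [443.7, 320.3, 67.7]
eef_rot: [0.001, 0.97, 0.244, -0.001]
contact_force: [-0.2, -3.6, 5.3]
opening: 0.3
grasp_force: 3.0
```

Emit:
apply_moves(deltas=[[[0,0,0,0,0,0,0],[0,0,0,0,0,0,0]]])

```text
t: 8.32
position: [443.7, 320.3, 67.5]
eef_rot: [0.001, 0.97, 0.244, -0.001]
contact_force: [-0.5, -4.0, 7.5]
opening: 0.2
grasp_force: 3.0
```

Emit:
apply_moves(deltas=[[[1,0,-0.4,0,0,0,0],[2,0,0,0,0,0,0],[2,0,0,0,0,0,0],[2,0,0,0,0,0,0]]])

```text
t: 8.65
position: [448.4, 323.2, 67.5]
eef_rot: [0.001, 0.97, 0.244, -0.003]
contact_force: [-6.4, -4.5, 8.5]
opening: 0.2
grasp_force: 4.2
```

Emit:
apply_moves(deltas=[[[2,0,0,0,0,0,0],[2,0,0,0,0,0,0],[2,0,0,0,0,0,0],[2,0,0,0,0,0,0]]])

```text
t: 8.98
position: [455.5, 327.0, 67.5]
eef_rot: [0.001, 0.97, 0.244, -0.003]
contact_force: [-6.1, -3.4, 8.7]
opening: 0.2
grasp_force: 4.2
```

Emit:
apply_moves(deltas=[[[2.5,0,0,0,0,0,0],[2.5,0,0,0,0,0,0],[2.5,0,0,0,0,0,0],[2.5,0,0,0,0,0,0],[2.5,0,0,0,0,0,0],[2.5,0,0,0,0,0,0],[2.5,0,0,0,0,0,0],[2.5,0,0,0,0,0,0]]])

```text
t: 9.65
position: [473.2, 336.5, 67.5]
eef_rot: [0.001, 0.97, 0.244, -0.003]
contact_force: [-5.7, -3.5, 7.3]
opening: 0.5
grasp_force: 4.1
```

Emit:
apply_moves(deltas=[[[2.5,0,0,0,0,0,0],[2.5,0,0,0,0,0,0],[2.5,0,0,0,0,0,0],[2.5,0,0,0,0,0,0],[2.5,0,0,0,0,0,0],[2.5,0,0,0,0,0,0],[2.5,0,0,0,0,0,0]]])

```text
t: 10.23
position: [488.6, 344.8, 67.5]
eef_rot: [0.001, 0.97, 0.244, -0.003]
contact_force: [-5.5, -2.8, 7.9]
opening: 0.6
grasp_force: 4.0
```

Emit:
apply_moves(deltas=[[[2,0,0,0,0,0,0],[2,0,0,0,0,0,0],[2,0,0,0,0,0,0],[2,0,0,0,0,0,0],[2,0,0,0,0,0,0],[2,0,0,0,0,0,0],[2,0,0,0,0,0,0],[1,0,0,0,0,0,0]]])

```text
t: 10.9
position: [502.1, 352.0, 67.5]
eef_rot: [0.001, 0.97, 0.244, -0.002]
contact_force: [-5.0, -2.9, 7.4]
opening: 0.6
grasp_force: 3.8
```

Emit:
apply_moves(deltas=[[[1,0,0,0,0,0,0],[1,0,0,0,0,0,0],[1,0,0,0,0,0,0]]])

```text
t: 11.15
position: [504.5, 353.3, 67.5]
eef_rot: [0.001, 0.97, 0.244, -0.003]
contact_force: [-5.8, -3.2, 8.0]
opening: 0.3
grasp_force: 4.0
```

Emit:
apply_moves(deltas=[[[1,0,0,0,0,0,0],[1,0,0,0,0,0,0],[1,0,0,0,0,0,0]]])

```text
t: 11.4
position: [507.1, 354.8, 67.5]
eef_rot: [0.001, 0.97, 0.244, -0.003]
contact_force: [-5.5, -3.6, 7.3]
opening: 0.3
grasp_force: 4.0
```

Emit:
apply_moves(deltas=[[[1,0,0,0,0,0,0],[1,0,0,0,0,0,0]]])

```text
t: 11.57
position: [507.9, 355.2, 67.5]
eef_rot: [0.001, 0.97, 0.244, -0.004]
contact_force: [-12.8, -6.6, 14.3]
opening: 0.4
grasp_force: 8.9
```

Force rose sharply at box x ≈ 9.5 (home expected at about 10), so the lid is against the end wall. I'll settle one step, back off a little, then release upward.

Emit:
apply_moves(deltas=[[[0.7,0,0,0,0,0,0],[0,0,0,0,0,0,0],[0,0,0,0,0,0,0]]])

```text
t: 11.82
position: [507.9, 355.2, 67.5]
eef_rot: [0.001, 0.97, 0.244, -0.004]
contact_force: [-12.4, -6.7, 14.4]
opening: 0.3
grasp_force: 9.3
```

Emit:
apply_moves(deltas=[[[-2,0,0,0,0,0,0],[-2,0,0,0,0,0,0],[-1,0,-1,0,0,0,0],[0,0,-3,0,0,0,0],[0,0,-5,0,0,0,0],[0,0,-10,0,0,0,0],[0,0,-15,0,0,0,0],[0,0,-25,0,0,0,0]]])

```text
t: 12.48
position: [505.4, 353.9, 125.8]
eef_rot: [0.001, 0.97, 0.244, -0.003]
contact_force: [0.0, 0.1, -0.2]
opening: 0.5
grasp_force: 0.0
```

Emit:
apply_moves(deltas=[[[0,0,-35,0,0,0,0],[0,0,-35,0,0,0,0],[0,0,-35,0,0,0,0],[-30,12,0,0,0,0,0],[-30,15,0,0,0,0,0],[-30,15,0,0,0,0,0],[-30,15,0,0,0,0,0],[-30,15,0,0,0,0,0]]])

```text
t: 13.15
position: [407.3, 219.3, 232.1]
eef_rot: [0.0, 0.97, 0.244, -0.001]
contact_force: [0.0, -0.3, 1.3]
opening: 0.3
grasp_force: 0.0
```

Emit:
apply_moves(deltas=[[[0,30,0,0,0,0,0],[0,30,0,0,0,0,0],[0,30,0,0,0,0,0],[0,30,0,0,0,0,0],[0,30,0,0,0,0,0],[0,20,0,0,0,0,0],[0,0,0,0,0,0,0],[0,0,0,0,0,0,0]]])

```text
t: 13.82
position: [489.2, 70.3, 232.1]
eef_rot: [-0.0, 0.97, 0.243, -0.001]
contact_force: [-0.2, 0.4, 0.0]
opening: 0.3
grasp_force: 0.0
```

```bash
python3 - <<'E'
from h import *
np.set_printoptions(precision=1,suppress=True)
T=optics.snapshot("top");S=optics.snapshot("scene")
q=[499.6,350.5,.4913]
def W(x,y,z):
    c,s=np.cos(q[2]),np.sin(q[2]); return np.array([q[0]+c*x-s*y,q[1]+s*x+c*y,z])
c,s=np.cos(q[2]),np.sin(q[2])
for l in("lid_tail","bar_pad"):
  for p in(T,S):
    for d in optics.find_in(l,p)[:1]: w=cam2w(p,d["xyz"]);e=w[:2]-q[:2];print(l,d["score"],c*e[0]+s*e[1],-s*e[0]+c*e[1],w[2])
st=ctrl.state();print(st["t"],st["position"],st["contact_force"])
im=[]
for p in(T,S):
    a=cv2.resize(p["image"][:,:,::-1],None,fx=6,fy=6,interpolation=cv2.INTER_CUBIC)
    for l in [[(20,32,85),(20,-32,85)],[(-112,20,53),(-112,-20,53),(15,-20,53)],[(110,32,69),(110,-32,69)]]:
        cv2.polylines(a,[((np.array([proj(p,W(*v))[0] for v in l])+.5)*6-.5).astype(int)],False,(0,255,0),1)
    u,v=(proj(p,W(0,0,50))[0]*6).astype(int);im.append(a[v-270:v+270,max(0,u-200):u+200])
cv2.imwrite("pics/end.png",np.hstack(im))
E
```

```text
lid_tail 0.81 68.75815770513069 5.527263686150086 68.27883631293527
lid_tail 0.49 60.18884645842222 -17.492657410469302 67.79939104764176
bar_pad 0.72 -45.04556144210805 -3.0736280768986646 51.99454421482086
bar_pad 0.51 -62.56617467534072 2.419546365952492 48.91212212871986
14.1167 [489.2  71.8 232.1] [ 0.3 -0.5 -0.5]
```

View pics/end.png

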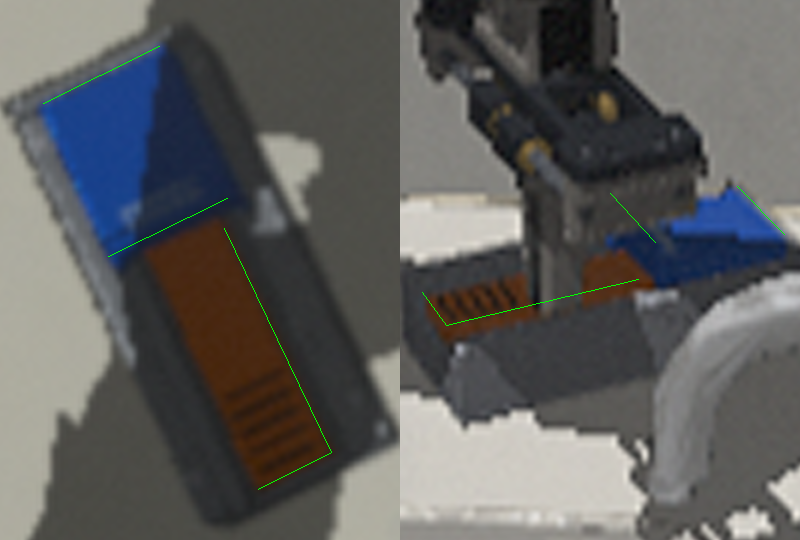

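The final view shows the lid flush against the end wall, with its front edge at crop (100,75) and its tail at (170,228). The bar's rear edge sits at rest height as before, and the gripper is clear and touching nothing.

```bash
python3 -c "
from station import ctrl
print(ctrl.job_done())"
```

```text
the job is handed in; nothing more can be done
None
```

The lid is pushed home against the end wall, the bar looks sprung back up and locked, the gripper is clear, and the job was handed in at about 14 s; early in the push the fingers dragged at about 43 N down before I eased off.

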